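# Snap the tablet box lid shut all round

### The arm

A 6-joint arm with a two-finger parallel gripper is mounted at the origin on the work surface. World frame = base frame: x ahead of the robot, y to its left, z up, the work surface at z = 0. Lengths are in m, angles in degrees, forces in N, time in s.
With the tool pointing down it reaches from about 0.375 to 0.9 m from the base axis. Payload 3.1 kg.
Tool frame: the origin (TCP) lies on the centre line of the jaws, within the pads' length; the fingertips stand 25 mm ahead of it and the grasp point (between the pads) lies 6 mm ahead of it; z points along the fingers, y is the line along which they close (so a half turn about z gives the same grasp; the last joint's range is limited). The gripper opens to 87 mm and grips with 3 to 60 N. Pads are 19 mm wide; open, the fingers measure 117 mm over their backs; the gripper's body (75 mm by 190 mm) begins 51 mm behind the grasp point.
Start: joints at [56.866, 30.224, 82.088, -0, 67.689, -10.227], TCP at [0.243, 0.576, 0.248] pointing down, gripper open.
Joint ranges: [-176.69, 176.69], [-43.24, 126.21], [12.49, 139.97], [-82, 262], [0, 151.66], [-163.58, 163.58]. Speed limits (degrees/s): [159.86, 159.86, 180, 180, 180, 180].

### API

Orientations are given as a 3x3 rotation matrix whose columns are the frame's x, y, z axes.
In Python, from rig import bot, cams, models gives the robot as it stands. The module is installed in compiled form; this text tells all that it offers.
- The arm moves only by the shell command python3 -m handwheel 'ROWS' [OPENING]. ROWS is JSON, a list of rows, each a list of 6 numbers: the shift along the world's x, y, z each as a share of 1 m, from -1 to 1, then the turn, a rotation vector about the world's x, y, z each as a share of 2 rad, from -1 to 1. In form: [[dx, dy, dz, wx, wy, wz], ...]. A call has exactly 8 rows; each row is the pose to reach, as a shift and turn from the pose commanded when the call began; what a row does not reach only later rows make up. A row lasts 1/12 s, in which the tool goes at most 41.7 mm and 7.16 degrees, less where a joint would pass 70% of its speed; a pose out of reach is approached as far as the arm can. A call with a number of a shift or a turn outside -1 to 1 is refused whole. A call with a gripper value outside its range is refused whole. OPENING is the opening, from -1 (shut) to 1 (fully open), so that 0 is half open, set as the call begins (- or left out, the last holds). The fingers move at their own pace and stop on an object; the grip force is fixed at half the most. Time passes only in rows, so rows that repeat a pose let the fingers close, or fill a call up. It gives the time, the measured TCP pose, the force, the opening and the grip force at its end, in the units of the state.
- bot.read_state(): the state, without advancing time (a new reading comes with each control period).
- cams.capture(name): name is "scene" or "top" or "wrist"; returns (picture, depth): 480x640x3 uint8, blue, green, red; 480x640 float32, m along the optical axis (not along the pixel's ray), 0 where there is no reading.
- cams.calibration(name): a dict with "mtx" (3x3 intrinsics, pixels), "R" (3x3) and "t" (3): a world point X has camera coordinates R X + t; the wrist camera has in their place "tool_from_camera" (4x4, takes a point from camera to tool coordinates, whose origin is the TCP and whose axes are the flange's). Camera axes: x right, y down, z forward; pixel columns grow to the right and rows downward; lengths in m; the calibration is good to about 2 mm. A picture is of the moment at which its call begins: read the wrist's pose just before it. calibration takes no time and is no camera call.
- bot.hand_in(): hands the job in; it is judged then, once.
Trained networks look in the newest picture that a camera, given by its name, has taken for a name from the list of things; names that differ only in an ending like _2 or _b are one class to them, and where a whole thing is asked for, a point or a joint stands for the part that bears it (a point fixed in the world has none). Each returns a list of dicts, best first, with "conf" (0 to 1); they miss things now and then, are a little off and sometimes report something else, mostly with a low value. They report only what shows in the picture. A call takes as long as a camera call.
- models.spot_in(query, camera): "position" ([column, row] in pixels, amid what is visible of it).
- models.tip_of(query, camera): "position" ([column, row] in pixels: a listed point, or the origin of a listed thing).
The state is a dict: "time_s": time; "joint_positions": joint angles; "qvel": joint speeds; "tau": joint torques, N m; "position": TCP position; "tcp_rot": TCP orientation; "force": force on the tool from outside, world axes, zero at the start; "moment": the same for the moment, N m; "opening": opening from 0.0 (shut) to 1.0 (fully open); "grasp_force": force on a finger pad.
Only numpy, scipy, OpenCV 4.12 (cv2) and the standard library are available. Lean on these libraries where they do the work, as an engineer would, in place of code of your own. Each camera call takes 0.05 s, during which the arm holds its last target. There are 200 camera calls.

### The job

The lid of the clear box of dishwasher tablets is on but not sealed: the four blue rim sections around it still stand up, showing an orange stripe. With closed fingertips, press down around the rim, one section after another, until all four have clicked fully shut, then move clear. Grasp and lift nothing, let the box stay standing where it is, and leave the cleaning things around it alone.

Things in the scene. Friction and masses are not known exactly. Their poses are not given: they have to be found in the camera images.
- tab_box: clear plastic box full of dishwasher tablets, loose on the table, 220 mm (its x) by 150 mm (its y), about 0.95 kg; origin at the centre of its underside, z up. A blue lid rim in four straight sections, one per side, runs around it; each moves only straight up and down. An orange seal stripe shows below a section that is up and is hidden when it is shut
- lid_mid (a point): centre of the lid's flat clear middle (182 x 112 mm, fixed), 84 mm above the box's underside. A shut rim section's top is 90 mm above the box's underside, one that is up about 97 mm. All four are up at the start; each must be pressed by itself
- front_top (a point): centre of the top surface of the front blue rim section, on the box's -x side (150 mm, facing the robot at yaw 0); the section is 144 mm long along that side and 22 mm wide; the point moves with the section, has a pale thumb mark, and is where to press
- clip_front (a joint): height of the front rim section above shut, in m: 0 = clicked shut, 0.007 = up. It needs about 10 N at first, less further down; past 0.003 it snaps to 0 by itself and stays; let go earlier, it springs back up
- back_top (a point): centre of the top surface of the back blue rim section, on the box's +x side (150 mm); the section is 144 mm long along that side and 22 mm wide; the point moves with the section, has a pale thumb mark, and is where to press
- clip_back (a joint): height of the back rim section above shut, in m: 0 = clicked shut, 0.007 = up. It needs about 10 N at first, less further down; past 0.003 it snaps to 0 by itself and stays; let go earlier, it springs back up
- left_top (a point): centre of the top surface of the left blue rim section, on the box's +y side (220 mm); the section is 176 mm long along that side and 22 mm wide; the point moves with the section, has a pale thumb mark, and is where to press
- clip_left (a joint): height of the left rim section above shut, in m: 0 = clicked shut, 0.007 = up. It needs about 10 N at first, less further down; past 0.003 it snaps to 0 by itself and stays; let go earlier, it springs back up
- right_top (a point): centre of the top surface of the right blue rim section, on the box's -y side (220 mm); the section is 176 mm long along that side and 22 mm wide; the point moves with the section, has a pale thumb mark, and is where to press
- clip_right (a joint): height of the right rim section above shut, in m: 0 = clicked shut, 0.007 = up. It needs about 10 N at first, less further down; past 0.003 it snaps to 0 by itself and stays; let go earlier, it springs back up
- spare_tab: loose white dishwasher tablet with a red spot, 36 x 27 x 16 mm, beside the box; origin at the centre of its underside; leave it alone
- scourer: yellow and green scouring block, 95 x 62 x 32 mm, beside the box; origin at the centre of its underside; leave it alone
- paste_jar: small jar with red cap, 64 mm across, 70 mm high, beside the box; origin at the centre of its underside; leave it alone
- scrub_brush: blue scrubbing brush 200 mm long lying on the table; origin on the table at mid-length, x along it; leave it alone
- dish_soap: yellow soap bottle, 64 mm across, 190 mm high; origin at the centre of its underside; leave it alone
- rinse_aid: blue rinse bottle, 60 mm across, 200 mm high; origin at the centre of its underside; leave it alone
- powder_tub: white tub, 90 mm across, 110 mm high; origin at the centre of its underside; leave it alone

How it is judged (in metres and radians):
At the end, for the whole second after the job is handed in: all four rim sections shut (less than 1.5 mm up), the box upright on the table, at rest and within 40 mm of where it started (value of joint each of clip_front, clip_back, clip_left, clip_right below 0.0015 m and distance of tab_box from where it was at the start of the episode below 0.04 m and angle between tab_box's own z axis and vertical below 0.05 rad and height (world z) of tab_box below 0.01 m and linear speed of tab_box below 0.02 m/s); the robot touches nothing.
It fails at once if the box is lifted or tipped (height (world z) of tab_box above 0.012 m or angle between tab_box's own z axis and vertical above 0.12 rad).
It fails at once if the box is pushed more than 40 mm from where it stood (distance of tab_box from where it was at the start of the episode above 0.04 m).
It fails at once if a bystander is lifted, carried or pushed more than 30 mm (distance of any of spare_tab, scourer, paste_jar, scrub_brush, dish_soap, rinse_aid, powder_tub from where it was at the start of the episode above 0.03 m).
It also fails if it takes over 45 s, if anything falls off the work surface, if the arm or the gripper's body presses on something with over 40 N, if the wrist force passes 120 N, or if a joint passes its speed limit or range.

## Working session

There is one attempt and no reset: what is moved stays moved. The work goes in short steps, Python scripts to look and compute and a shell command to move; the robot and the scene stay as the last step left them, time stands still between calls to the robot, and variables do not carry over. Pictures are saved under pics/ and viewed, at most 10 in all, crops included, and the job is handed in when it is done.

```bash
mkdir -p pics
cat > h.py <<'E'
import numpy as np, cv2
from rig import bot, cams, models
def ray2world(cam, uv, depth=None, z=None):
    c=cams.calibration(cam); K=np.array(c["mtx"]); 
    if cam=="wrist":
        s=bot.read_state(); T=np.eye(4); T[:3,:3]=np.array(s["tcp_rot"]); T[:3,3]=s["position"]
        T=T@np.array(c["tool_from_camera"]); R=T[:3,:3]; o=T[:3,3]
    else:
        R=np.array(c["R"]).T; o=-R@np.array(c["t"])
    d=R@np.linalg.solve(K,[uv[0],uv[1],1.0])
    if z is not None: return o+d*(z-o[2])/d[2]
    return o+d*depth
def dep(D,uv,r=2):
    u,v=int(round(uv[0])),int(round(uv[1])); p=D[max(0,v-r):v+r+1,max(0,u-r):u+r+1]; p=p[p>0]
    return float(np.median(p)) if p.size else 0
E
python3 - <<'E'
from h import *
np.set_printoptions(precision=3,suppress=True)
s=bot.read_state(); print(s["time_s"],s["position"],s["tcp_rot"],s["force"])
for cam in ["top","scene"]:
    I,D=cams.capture(cam); cv2.imwrite(f"pics/{cam}0.png",I)
    for q in ["front_top","back_top","left_top","right_top","lid_mid"]:
        r=models.tip_of(q,cam)[:2]
        for k in r:
            print(cam,q,round(k["conf"],2),np.round(k["position"],1),ray2world(cam,k["position"],dep(D,k["position"])), ray2world(cam,k["position"],z=.097))
E
```

```text
0.0 [0.243 0.575 0.247] [[-0.921  0.389 -0.001]
 [ 0.389  0.921 -0.002]
 [ 0.    -0.002 -1.   ]] [ 0.31   0.525 -0.53 ]
top front_top 0.56 [354.9 290.3] [ 0.481 -0.047  0.098] [ 0.481 -0.047  0.097]
top front_top 0.48 [371.  305.6] [ 0.445 -0.087  0.016] [ 0.452 -0.08   0.097]
top back_top 0.86 [316.5 198.4] [0.668 0.037 0.098] [0.668 0.037 0.097]
top left_top 0.61 [304.6 254.9] [0.55  0.058 0.098] [0.55  0.058 0.097]
top right_top 0.56 [303.5 257.4] [0.545 0.06  0.098] [0.545 0.06  0.097]
top right_top 0.37 [315.  195.8] [0.673 0.04  0.097] [0.673 0.04  0.097]
top lid_mid 0.58 [335.  242.4] [ 0.578 -0.004  0.085] [ 0.578 -0.004  0.097]
scene front_top 0.68 [322.9 218.8] [ 0.488 -0.044  0.083] [ 0.508 -0.042  0.097]
scene front_top 0.66 [349.3 256.8] [0.669 0.036 0.098] [0.668 0.036 0.097]
scene back_top 0.85 [349.  255.5] [0.664 0.035 0.098] [0.663 0.035 0.097]
scene left_top 0.74 [359.6 224.2] [0.396 0.057 0.003] [0.529 0.058 0.097]
scene right_top 0.84 [307.9 238.4] [ 0.596 -0.073  0.096] [ 0.598 -0.073  0.097]
scene right_top 0.69 [351.5 259.8] [0.677 0.042 0.095] [0.679 0.042 0.097]
scene lid_mid 0.63 [330.9 240.6] [ 0.589 -0.015  0.085] [ 0.604 -0.013  0.097]
```

View pics/top0.png

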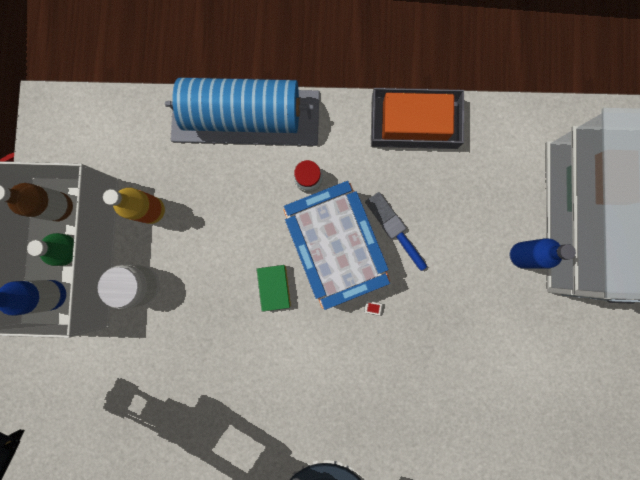

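View pics/scene0.png

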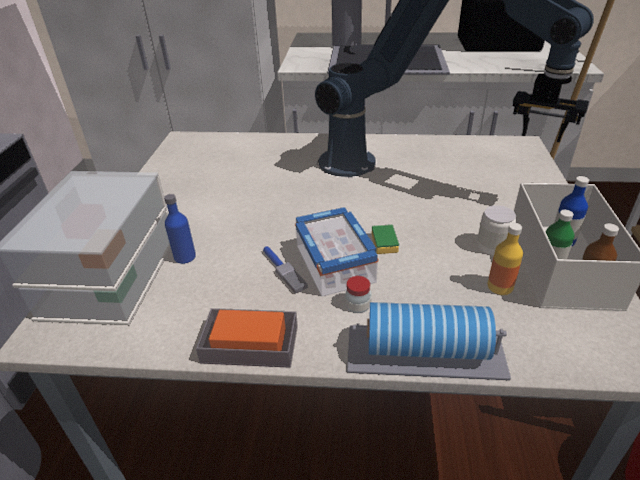

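The top picture shows the box centred near (336,244), turned about 24°, with thumb marks at back (318,198), front (355,291), left (305,257) and right (368,232). The jar sits behind it at (308,174), the tablet at (374,309) and the brush to the right. The scene picture agrees, with all four rim sections up. I'll refine the box pose from the depth of the rim.

Run:
```python
from h import *
np.set_printoptions(precision=4,suppress=True)
I,D=cams.capture("top")
c=cams.calibration("top");K=np.array(c["mtx"]);R=np.array(c["R"]).T;o=-R@np.array(c["t"])
v,u=np.mgrid[150:340,250:430]; d=D[150:340,250:430]
P=(R@np.linalg.solve(K,np.stack([u.ravel(),v.ravel(),np.ones(u.size)]))*d.ravel()).T+o
B=I[150:340,250:430].reshape(-1,3).astype(int)
m=(P[:,2]>.09)&(P[:,2]<.11)
mm=np.zeros(u.shape,np.uint8); mm.ravel()[m]=1
n,l,st,_=cv2.connectedComponentsWithStats(mm); k=1+st[1:,4].argmax(); m=l.ravel()==k
X=P[m]; print(m.sum(),X[:,2].mean())
r=cv2.minAreaRect((X[:,:2]*1000).astype(np.float32)); print(r)
# pale marks
p=m&(B[:,1]>125)&(B[:,0]>150)
q=np.zeros(u.shape,np.uint8); q.ravel()[p]=1
n,l,st,_=cv2.connectedComponentsWithStats(q)
for i in range(1,n):
    if st[i,4]>15: print(st[i,4],P[l.ravel()==i].mean(0))
s=bot.read_state();print(s["time_s"])
```

```text
966 0.09731282790090663
((547.204345703125, 57.632389068603516), (175.78536987304688, 23.117263793945312), 23.348682403564453)
159 [0.5474 0.0566 0.0979]
0.65
```

```bash
python3 -m handwheel '[[0.03,-0.04,0,0,0,0.05],[0.06,-0.08,0,0,0,0.11],[0.09,-0.12,0,0,0,0.17],[0.12,-0.16,0,0,0,0.23],[0.14,-0.2,0,0,0,0.29],[0.16,-0.24,0,0,0,0.35],[0.18,-0.28,0,0,0,0.4],[0.2,-0.32,0,0,0,0.4]]' -1
```

```text
time_s: 1.32
position: [0.4146, 0.3117, 0.2478]
tcp_rot: [[-0.919, -0.394, 0.001], [-0.394, 0.919, 0.001], [-0.001, 0.0, -1.0]]
force: [0.1, 1.0, 0.7]
opening: 0.479
grasp_force: 0.0
```

Run:
```python
from h import *
np.set_printoptions(precision=4,suppress=True)
I,D=cams.capture("top")
c=cams.calibration("top");K=np.array(c["mtx"]);R=np.array(c["R"]).T;o=-R@np.array(c["t"])
v,u=np.mgrid[150:340,250:430]; d=D[150:340,250:430]
P=(R@np.linalg.solve(K,np.stack([u.ravel(),v.ravel(),np.ones(u.size)]))*d.ravel()).T+o
mm=((P[:,2]>.092)&(P[:,2]<.105)).astype(np.uint8).reshape(u.shape)
n,l,st,_=cv2.connectedComponentsWithStats(mm)
for i in range(1,n):
    if st[i,4]>200:
        X=P[l.ravel()==i]; r=cv2.minAreaRect((X[:,:2]*1000).astype(np.float32)); print(np.round(r[0],1),np.round(r[1],1),round(r[2],1),X[:,2].mean())
print(bot.read_state()["time_s"], bot.read_state()["opening"], bot.read_state()["position"])
```

```text
[669.4  35.4] [ 23.3 143.8] 23.3 0.09714268547809403
[601.4 -67.9] [175.9  23.1] 23.3 0.09727317897288075
[547.2  57.6] [175.9  23. ] 23.3 0.09731263471504076
[479.4 -46.1] [ 23.1 144. ] 23.2 0.09741735773698244
1.3667 0.4369853491647712 [0.4185 0.3053 0.2477]
```

```bash
python3 -m handwheel '[[0.0,-0.04,0,0,0,0],[0.01,-0.08,0,0,0,0],[0.015,-0.12,0,0,0,0],[0.02,-0.16,0,0,0,0],[0.025,-0.2,0,0,0,0],[0.03,-0.24,0,0,0,0],[0.035,-0.28,0,0,0,0],[0.037,-0.301,0,0,0,0]]' -1
```

```text
time_s: 2.03
position: [0.452, 0.0082, 0.248]
tcp_rot: [[-0.922, -0.387, 0.002], [-0.387, 0.922, -0.002], [-0.001, -0.002, -1.0]]
force: [1.1, 0.7, 0.5]
opening: 0.006
grasp_force: 0.0
```

```bash
python3 -m handwheel '[[0,0,-0.02,0,0,0],[0,0,-0.04,0,0,0],[0,0,-0.06,0,0,0],[0,0,-0.08,0,0,0],[0,0,-0.08,0,0,0],[0,0,-0.08,0,0,0],[0,0,-0.08,0,0,0],[0,0,-0.08,0,0,0]]'
```

```text
time_s: 2.7
position: [0.4519, 0.0119, 0.1687]
tcp_rot: [[-0.921, -0.39, 0.003], [-0.39, 0.921, -0.001], [-0.002, -0.002, -1.0]]
force: [-0.1, -0.9, 1.3]
opening: 0.01
grasp_force: 0.0
```

```bash
python3 -m handwheel '[[0.014,-0.029,0,0,0,0],[0.028,-0.058,0,0,0,0],[0.028,-0.058,-0.02,0,0,0],[0.028,-0.058,-0.035,0,0,0],[0.028,-0.058,-0.035,0,0,0],[0.028,-0.058,-0.035,0,0,0],[0.028,-0.058,-0.035,0,0,0],[0.028,-0.058,-0.035,0,0,0]]'
```

```text
time_s: 3.37
position: [0.4795, -0.046, 0.1337]
tcp_rot: [[-0.921, -0.39, 0.002], [-0.39, 0.921, -0.001], [-0.002, -0.002, -1.0]]
force: [-0.7, 0.9, 1.0]
opening: 0.001
grasp_force: 0.0
```

```bash
python3 -m handwheel '[[0,0,-0.007,0,0,0],[0,0,-0.012,0,0,0],[0,0,-0.014,0,0,0],[0,0,-0.016,0,0,0],[0,0,-0.017,0,0,0],[0,0,-0.018,0,0,0],[0,0,-0.018,0,0,0],[0,0,-0.018,0,0,0]]'
```

```text
time_s: 4.03
position: [0.4786, -0.0459, 0.1153]
tcp_rot: [[-0.921, -0.39, -0.0], [-0.39, 0.921, 0.0], [0.0, 0.0, -1.0]]
force: [-2.3, 0.2, 9.3]
opening: 0.006
grasp_force: 4.9
```

```bash
python3 -m handwheel '[[0,0,-0.001,0,0,0],[0,0,-0.002,0,0,0],[0,0,-0.002,0,0,0],[0,0,-0.002,0,0,0],[0,0,-0.002,0,0,0],[0,0,-0.002,0,0,0],[0,0,-0.002,0,0,0],[0,0,-0.002,0,0,0]]'
```

```text
time_s: 4.7
position: [0.4787, -0.0459, 0.1151]
tcp_rot: [[-0.921, -0.39, 0.001], [-0.39, 0.921, -0.0], [-0.001, -0.0, -1.0]]
force: [-4.1, 1.4, 26.8]
opening: 0.006
grasp_force: 13.1
```

```bash
python3 -m handwheel '[[0,0,0.03,0,0,0],[0.03,0.013,0.03,0,0,0],[0.06,0.026,0.03,0,0,0],[0.09,0.039,0.03,0,0,0],[0.12,0.052,0.03,0,0,0],[0.15,0.065,0.03,0,0,0],[0.175,0.075,0.03,0,0,0],[0.19,0.081,0.03,0,0,0]]'
```

```text
time_s: 5.37
position: [0.6714, 0.0362, 0.1421]
tcp_rot: [[-0.921, -0.391, 0.002], [-0.391, 0.921, 0.0], [-0.002, -0.001, -1.0]]
force: [1.1, -0.1, -0.4]
opening: 0.003
grasp_force: 0.0
```

```bash
python3 -m handwheel '[[0,0,-0.005,0,0,0],[0,0,-0.01,0,0,0],[0,0,-0.01,0,0,0],[0,0,-0.01,0,0,0],[0,0,-0.01,0,0,0],[0,0,-0.01,0,0,0],[0,0,-0.01,0,0,0],[0,0,-0.01,0,0,0]]'
```

```text
time_s: 6.03
position: [0.6688, 0.0346, 0.133]
tcp_rot: [[-0.921, -0.389, 0.0], [-0.389, 0.921, -0.0], [-0.0, -0.0, -1.0]]
force: [0.4, 0.1, 0.7]
opening: 0.005
grasp_force: 0.0
```

```bash
python3 -m handwheel '[[0,0,-0.007,0,0,0],[0,0,-0.012,0,0,0],[0,0,-0.014,0,0,0],[0,0,-0.016,0,0,0],[0,0,-0.018,0,0,0],[0,0,-0.02,0,0,0],[0,0,-0.02,0,0,0],[0,0,-0.02,0,0,0]]'
```

```text
time_s: 6.7
position: [0.6687, 0.035, 0.1153]
tcp_rot: [[-0.921, -0.39, -0.0], [-0.39, 0.921, -0.0], [0.0, -0.0, -1.0]]
force: [-4.7, 0.3, 14.8]
opening: 0.002
grasp_force: 7.5
```

```bash
python3 -m handwheel '[[0,0,0.04,0,0,0],[-0.02,0.004,0.04,0,0,-0.06],[-0.04,0.008,0.04,0,0,-0.12],[-0.06,0.012,0.04,0,0,-0.18],[-0.08,0.016,0.04,0,0,-0.24],[-0.1,0.02,0.04,0,0,-0.3],[-0.122,0.022,0.04,0,0,-0.36],[-0.122,0.022,0.04,0,0,-0.42]]'
```

```text
time_s: 7.37
position: [0.5406, 0.0581, 0.1516]
tcp_rot: [[-0.903, 0.43, -0.009], [0.43, 0.903, 0.001], [0.009, -0.003, -1.0]]
force: [-0.8, -1.3, 0.3]
opening: 0.002
grasp_force: 0.0
```

```bash
python3 -m handwheel '[[0,0,0,0,0,-0.06],[0,0,0,0,0,-0.12],[0,0,0,0,0,-0.18],[0,0,0,0,0,-0.24],[0,0,0,0,0,-0.3],[0,0,0,0,0,-0.36],[0,0,0,0,0,-0.36],[0,0,0,0,0,-0.36]]'
```

```text
time_s: 8.03
position: [0.5466, 0.0569, 0.1522]
tcp_rot: [[-0.402, 0.915, -0.001], [0.915, 0.402, 0.0], [0.0, -0.001, -1.0]]
force: [-0.1, 0.4, 0.2]
opening: 0.004
grasp_force: 0.0
```

Now press left.

```bash
python3 -m handwheel '[[0,0,-0.015,0,0,0],[0,0,-0.025,0,0,0],[0,0,-0.03,0,0,0],[0,0,-0.033,0,0,0],[0,0,-0.036,0,0,0],[0,0,-0.039,0,0,0],[0,0,-0.039,0,0,0],[0,0,-0.039,0,0,0]]'
```

```text
time_s: 8.7
position: [0.5469, 0.0569, 0.1153]
tcp_rot: [[-0.4, 0.916, 0.001], [0.916, 0.4, -0.0], [-0.0, 0.0, -1.0]]
force: [-2.9, 0.2, 12.1]
opening: 0.006
grasp_force: 6.2
```

Lift, go to right (0.601,-0.068), then press.

```bash
python3 -m handwheel '[[0,0,0.035,0,0,0],[0.012,-0.027,0.035,0,0,0],[0.024,-0.054,0.035,0,0,0],[0.036,-0.081,0.035,0,0,0],[0.048,-0.108,0.035,0,0,0],[0.054,-0.125,0.035,0,0,0],[0.054,-0.125,0.035,0,0,0],[0.054,-0.125,0.035,0,0,0]]'
```

```text
time_s: 9.37
position: [0.6006, -0.0686, 0.1482]
tcp_rot: [[-0.398, 0.917, -0.001], [0.917, 0.398, 0.001], [0.001, -0.0, -1.0]]
force: [-0.3, -0.4, 0.2]
opening: 0.007
grasp_force: 0.0
```

```bash
python3 -m handwheel '[[0,0,-0.012,0,0,0],[0,0,-0.022,0,0,0],[0,0,-0.026,0,0,0],[0,0,-0.029,0,0,0],[0,0,-0.032,0,0,0],[0,0,-0.035,0,0,0],[0,0,-0.036,0,0,0],[0,0,-0.036,0,0,0]]'
```

```text
time_s: 10.03
position: [0.6003, -0.0672, 0.1153]
tcp_rot: [[-0.4, 0.916, -0.001], [0.916, 0.4, 0.001], [0.001, -0.0, -1.0]]
force: [-5.8, 2.7, 19.0]
opening: 0.008
grasp_force: 9.4
```

Move up and clear, back toward the robot's left, then verify.

```bash
python3 -m handwheel '[[0,0,0.04,0,0,0],[0,0,0.08,0,0,0],[0,0,0.12,0,0,0],[-0.02,0.03,0.14,0,0,0],[-0.04,0.06,0.14,0,0,0],[-0.06,0.09,0.14,0,0,0],[-0.08,0.12,0.14,0,0,0],[-0.1,0.16,0.14,0,0,0]]'; python3 -m handwheel '[[-0.02,0.04,0,0,0,0],[-0.04,0.08,0,0,0,0],[-0.06,0.12,0,0,0,0],[-0.08,0.16,0,0,0,0],[-0.1,0.2,0,0,0,0],[-0.1,0.2,0,0,0,0],[-0.1,0.2,0,0,0,0],[-0.1,0.2,0,0,0,0]]'
python3 - <<'E'
from h import *
np.set_printoptions(precision=4,suppress=True)
I,D=cams.capture("top"); S,_=cams.capture("scene")
cv2.imwrite("pics/end.png",np.hstack([cv2.resize(I[140:340,230:430],(400,400)),cv2.resize(S[180:330,265:415],(400,400))]))
c=cams.calibration("top");K=np.array(c["mtx"]);R=np.array(c["R"]).T;o=-R@np.array(c["t"])
v,u=np.mgrid[150:340,250:430]; d=D[150:340,250:430]
P=(R@np.linalg.solve(K,np.stack([u.ravel(),v.ravel(),np.ones(u.size)]))*d.ravel()).T+o
for n,x,y in [("front",.4794,-.0461),("back",.6694,.0354),("left",.5472,.0576),("right",.6014,-.0679)]:
    k=np.hypot(P[:,0]-x,P[:,1]-y)<.01; print(n,np.median(P[k,2]))
E
```

```text
time_s: 10.7
position: [0.501, 0.0898, 0.2525]
tcp_rot: [[-0.398, 0.917, 0.0], [0.917, 0.398, -0.0], [-0.001, 0.0, -1.0]]
force: [0.6, 0.5, 0.4]
opening: 0.007
grasp_force: 0.0
time_s: 11.37
position: [0.4016, 0.2898, 0.2523]
tcp_rot: [[-0.402, 0.915, 0.0], [0.915, 0.402, -0.001], [-0.001, -0.0, -1.0]]
force: [-0.0, -0.5, -0.2]
opening: 0.006
grasp_force: 0.0
front 0.090610898359339
back 0.09032520203252187
left 0.09033497585522043
right 0.0910302372056595
```

View pics/end.png

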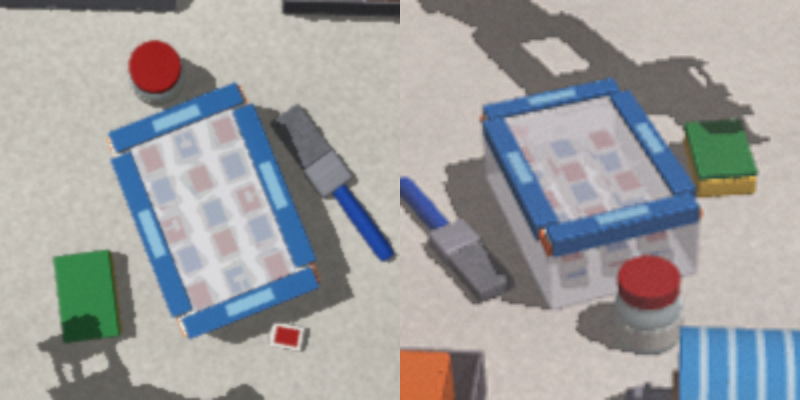

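The picture shows all four sections level, at a depth height of about 90–91 mm. Only corner specks of orange remain, the box is standing where it was, and nothing around it has moved. Handing in.

```bash
python3 -c "
from rig import bot
print(bot.hand_in())"
```

```text
the job is handed in; nothing more can be done
None
```

All four rim sections were pressed down and measured about 90–91 mm high afterwards (shut is 90 mm); the box and the things around it look unmoved, the arm is clear, and the job was handed in at about 11.5 s with no verdict returned.

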